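# Put the pill bottle away in the dispensing box

## Task

Open the lid of the steel dispensing box until it stands nearly upright by itself, and let go of it. Stand the small pill bottle (the slim one of middle height, neither the tall bottle nor the squat jar) upright on the floor of the box, in the free space beside the carton that is already in there, and let go of it with the lid still open. Then lower the lid until it is fully shut.

Things in the scene. Friction and masses are not known exactly. Their poses are not given: they have to be found in the camera images.
- med_box: Fixed open steel box, outside 180 (x) by 240 (y) by 95 (z) mm, walls and floor 5 mm. Origin: centre of its underside, on the table; z up, x from the front (robot side) to the hinge side; yaw up to 25 degrees. Hinge axis parallel to y at x +90, z +95.5 mm. A loose carton (120 by 55 by 70 high) stands inside, about y +50 to +110 mm; the floor from y -115 to +45 is free.
- lid (a joint): Angle (rad) of the lid, a flat steel plate 180 by 240 by 8 mm, 0.25 kg, covering the box: 0 shut, growing as its front (-x) edge rises, 1.57 upright, stop at 1.8. Starts shut or ajar by up to 0.15. Stiff hinge: the lid stays at any angle it is left at; moving it by the knob takes at most about 5 N.
- lid_handle (a point): Point in the head of the lid's round black knob, its only handle: 150 mm from the hinge axis along the lid, on its middle line, 43 mm above its underside (35 above its upper face). Head 28 mm wide, 27 to 43 mm above the upper face, on a 12 mm stem. Axes are the lid's: y along the hinge, z out of the upper face. Pinched along y from above, it turns between the fingers as the lid swings.
- pill_bottle: Small round white plastic pill bottle, 44 mm wide up to 59 mm, then a 39 mm wide white cap from 64 to 80 mm (its top); about 0.09 kg, loose, upright on the table. Origin: centre of its underside, z up its axis. Near it, in changing places, about 0.14 m apart: a taller bottle (56 wide, 165 tall), a squat jar (72 wide, 45 tall) and a carton (50 by 50 by 75).
There are look-alikes about, which are no part of the job. What is shaped like the pill_bottle but blue or green is not meant.

How it is judged (in metres and radians):
On the way, in this order (a step that is already met when the one before it is completed fails the run):
1. the lid stands open by itself, at least 1.1 rad, not touched by the robot (value of joint lid above 1.1 rad and contact force between each of the fingers, the arm and lid below 0.3 N), for 0.2 s.
2. the pill bottle stands in the box, let go, the lid still open (value of joint lid above 1 rad and contact force between the fingers and pill_bottle below 0.3 N and x of pill_bottle in the frame of med_box between -0.085 and 0.085 m and y of pill_bottle in the frame of med_box between -0.115 and 0.115 m and z of pill_bottle in the frame of med_box between 0 and 0.015 m and angle between pill_bottle's own z axis and vertical below 0.175 rad), for 0.2 s.
At the end, for the whole second after the job is handed in: The pill bottle stands upright (within 10 degrees) and at rest on the floor of the box, inside its walls, and the lid is shut to within 0.07 rad (its front edge within about 12 mm of the rim) (x of pill_bottle in the frame of med_box between -0.085 and 0.085 m and y of pill_bottle in the frame of med_box between -0.115 and 0.115 m and z of pill_bottle in the frame of med_box between 0 and 0.015 m and angle between pill_bottle's own z axis and vertical below 0.175 rad and value of joint lid below 0.07 rad and linear speed of pill_bottle below 0.02 m/s); the robot touches nothing.
It also fails if it takes over 72 s, if anything falls off the work surface, if the arm or the gripper's body presses on something with over 40 N, if the wrist force passes 120 N, or if a joint passes its speed limit or range.

## Robot

A 6-joint arm with a two-finger parallel gripper is mounted at the origin on the work surface. World frame = base frame: x ahead of the robot, y to its left, z up, the work surface at z = 0. Lengths are in mm, angles in degrees, forces in N, time in s.
With the tool pointing down it reaches from about 350 to 850 mm from the base axis. Payload 8.1 kg.
Tool frame: the origin (TCP) lies between the finger pads; the fingertips stand 22 mm ahead of it and the grasp point (between the pads) lies 3 mm ahead of it; z points along the fingers, y is the direction in which the jaws open and shut (so a half turn about z gives the same grasp; the last joint's range is limited). The gripper opens to 85 mm and grips with 20 to 120 N. Pads are 22 mm wide; open, the fingers measure 114 mm over their backs; the gripper's body (76 mm by 85 mm) begins 54 mm behind the grasp point. The pads swing forward as they close: fully open they stand 13 mm farther back than shut.
Start: joints at [70.68, 7.471, 85.268, -0, 87.261, -4.893], TCP at [149.466, 581.09, 253.292] pointing down, gripper open.
Joint ranges: [-169.43, 169.43], [-51.17, 129.36], [1.28, 143.12], [-76.62, 256.62], [0, 156.53], [-152.29, 152.29]. Speed limits (degrees/s): [136.94, 136.94, 159.86, 180, 180, 180].

## Interface

Orientations are given as [roll, pitch, yaw] about the fixed x, y, z axes, in that order (R = Rz(yaw) Ry(pitch) Rx(roll)).
In Python, from bench import r gives the robot as it stands.
- The arm moves only by the tool drive_tool, never from a script. Its argument "moves" is a list of rows, each a list of 2 entries, a list of its own where there are three numbers: the shift along the world's x, y, z in mm, then the turn about the world's z in degrees. A call has exactly 8 rows; each row is the pose to reach, as a shift and turn from the pose commanded when the call began; what a row does not reach only later rows make up. A row lasts 1/12 s, in which the tool goes at most 41.7 mm and 7.16 degrees, less where a joint would pass 70% of its speed; a pose out of reach is approached as far as the arm can. A call with a gripper value outside its range is refused whole. "fingers" is the finger opening in mm, from 0 to 85.4, set as the call begins (left out, the last holds). The fingers move at their own pace and stop on an object; "squeeze" is the grip in N (left out, the last holds). Time passes only in rows, so rows that repeat a pose let the fingers close, or fill a call up. It gives the time, the measured TCP pose, the force and the opening at its end, in the units of the state.
- r.sense(): the state, without advancing time (a new reading comes with each control period).
- r.snapshot(name): name is "scene" or "top"; returns a dict with "pixels" (420x560x3 uint8, red, green, blue), "camera_matrix" (3x3 intrinsics, pixels), "k1" (the pictures are not rectified: a ray, as slopes to the right and down, at radius r is drawn at 1 + k1 r^2 times it, then the intrinsics apply), "xyz" and "orientation" of the camera in the world. Camera axes: x right, y down, z forward; pixel columns grow to the right and rows downward; lengths in mm; the calibration is good to about 2 mm. A picture is of the moment at which its call begins. There is no depth.
- r.hand_in(): hands the job in, once; it reports no verdict.
The state is a dict: "time": time; "joint_pos": joint angles; "qd": joint speeds; "joint_efforts": joint torques, N m; "tool_pos": TCP position; "tcp_rot": TCP orientation; "ft_force": force on the tool from outside, world axes, zero at the start; "wrist_torque": the same for the moment, N m; "finger_gap": finger opening in mm.
Only numpy, scipy, OpenCV 4.12 (cv2) and the standard library are available. Lean on these libraries where they do the work, as an engineer would, in place of code of your own. Each camera call takes 0.05 s, during which the arm holds its last target.

## Working session

There is one attempt and no reset: what is moved stays moved. The work goes in short steps, Python scripts to look and compute and a tool call to move; the robot and the scene stay as the last step left them, time stands still between calls to the robot, and variables do not carry over. Pictures are saved under pics/ and viewed, and the job is handed in when it is done.

Besides the shell and the picture viewer there is one more tool, called after ">>>" as name([rows], argument=value, ...), one row to a line, values as JSON. drive_tool: Moves the arm, as the interface text tells. Its arguments: {"type":"object","properties":{"moves":{"type":"array","items":{"type":"array"}},"fingers":{"type":"number"},"squeeze":{"type":"number"}},"required":["moves"]}

```bash
ls; mkdir -p pics; python3 - <<'E'
from bench import r
import cv2
print(r.sense())
for n in("scene","top"):
    s=r.snapshot(n); cv2.imwrite(f"pics/{n}0.png",s["pixels"][:,:,::-1]); print({k:v for k,v in s.items() if k!="pixels"})
E
```

```text
pics
{'time': 0.0, 'joint_pos': array([ 7.06794658e+01,  7.51582502e+00,  8.53291270e+01, -6.73449972e-04,
        8.72638472e+01, -4.89196998e+00]), 'qd': array([-0.09169458,  0.07914137, -0.04311418, -0.03400469, -0.07162587,
        0.04160192]), 'joint_efforts': array([-1.55294006e-04, -5.69401109e+01, -5.00539327e+01, -2.14433735e-04,
        1.50309806e-02,  1.81267630e-06]), 'tool_pos': array([149.3015118 , 580.58839123, 252.23840562]), 'tcp_rot': array([-1.79891540e+02, -8.60793012e-03,  1.65571460e+02]), 'ft_force': array([-0.95245438, -0.00509981,  0.21084805]), 'wrist_torque': array([-0.02908962,  0.01815673, -0.00018061]), 'finger_gap': 85.53206124410191}
{'camera_matrix': array([[388.64099593,   0.        , 275.8065753 ],
       [  0.        , 388.64099593, 204.86912652],
       [  0.        ,   0.        ,   1.        ]]), 'k1': -0.034301880863527597, 'xyz': array([881.00278205,  80.08927543, 779.88423205]), 'orientation': array([-147.63040009,    0.17457237,  109.02982589])}
{'camera_matrix': array([[536.65027384,   0.        , 273.9917424 ],
       [  0.        , 536.65027384, 204.67109823],
       [  0.        ,   0.        ,   1.        ]]), 'k1': -0.04649901244469676, 'xyz': array([ 396.81866733,  -60.85475992, 1181.00828186]), 'orientation': array([-174.59520873,    0.45119382,  -91.64847026])}
```

View pics/scene0.png

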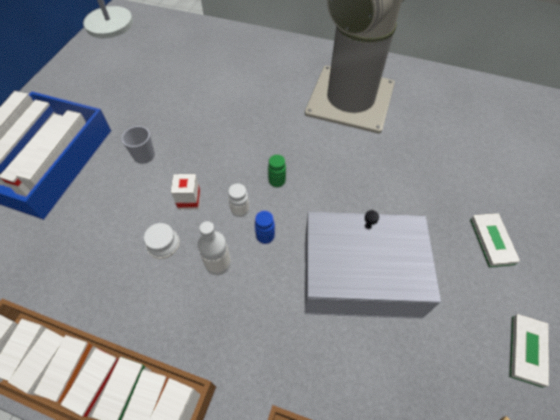

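View pics/top0.png

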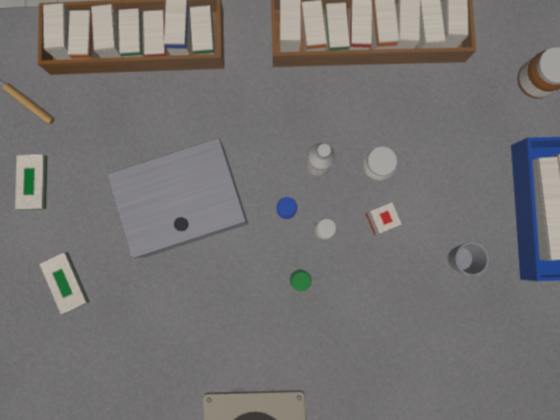

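Scene view: the candidates are
- white slim bottle: scene (238,198), top (326,229)
- blue look-alike: scene (265,226), top (287,208)
- green look-alike: scene (277,170), top (301,281)
- tall bottle: scene (213,250), top (319,158)
- squat jar: scene (160,240), top (381,162)
- carton: top (385,217)

I choose the white slim one. The box is at top (178,197), with its knob at top (181,224) and scene (372,217).

```bash
cat > h.py <<'E'
import numpy as np, cv2
from scipy.spatial.transform import Rotation as R
from bench import r
def ray(s,px):
    K=s["camera_matrix"]
    k1=s["k1"]; d=(np.array(px,float)-K[:2,2])/K[0,0]
    u=cv2.undistortPoints(np.array([[px]],float),K,np.array([k1,0,0,0,0.]))[0,0]
    M=R.from_euler('xyz',s["orientation"],degrees=True).as_matrix()
    v=M@np.array([u[0],u[1],1]); return np.array(s["xyz"]),v/np.linalg.norm(v)
def onz(s,px,z):
    o,v=ray(s,px); return o+v*(z-o[2])/v[2]
def tri(s1,p1,s2,p2):
    o1,a=ray(s1,p1);o2,b=ray(s2,p2)
    t=np.linalg.lstsq(np.c_[a,-b],o2-o1,rcond=None)[0]
    A=o1+a*t[0];B=o2+b*t[1]; return (A+B)/2,np.linalg.norm(A-B)
def proj(s,P):
    M=R.from_euler('xyz',s["orientation"],degrees=True).as_matrix()
    c=(np.array(P)-s["xyz"])@M; x=c[:2]/c[2]; f=1+s["k1"]*(x@x)
    return s["camera_matrix"][:2,:2]@(x*f)+s["camera_matrix"][:2,2]
E
python3 - <<'E'
from h import *
a=r.snapshot("top");b=r.snapshot("scene")
def big(s,n,x,y,w,h,k):
    im=s["pixels"][y:y+h,x:x+w,::-1]; cv2.imwrite(f"pics/{n}.png",cv2.resize(im,None,fx=k,fy=k,interpolation=cv2.INTER_CUBIC))
big(a,"t_box",95,130,160,130,5);big(a,"t_bot",265,130,160,120,5)
big(b,"s_box",295,195,155,115,5);big(b,"s_bot",140,145,155,130,5)
# knob dark mask
for n,s,roi in(("top",a,(165,210,200,240)),("scene",b,(360,205,385,235))):
    x0,y0,x1,y1=roi; g=s["pixels"][y0:y1,x0:x1].max(2); m=(g<60).astype(np.uint8)
    ys,xs=np.nonzero(m); print(n,"knob",xs.mean()+x0,ys.mean()+y0,m.sum(),xs.min()+x0,xs.max()+x0,ys.min()+y0,ys.max()+y0)
# lid mask in top
E
```

```text
top knob 180.6551724137931 223.67241379310346 116 175 186 218 229
scene knob 370.41843971631204 218.5177304964539 141 365 376 211 227
```

```bash
python3 - <<'E'
import cv2,numpy as np
a=[cv2.imread(f"pics/{n}.png") for n in("t_box","s_box","t_bot","s_bot")]
a=[cv2.resize(i,(400,300)) for i in a]
cv2.imwrite("pics/mosaic.png",np.vstack([np.hstack(a[:2]),np.hstack(a[2:])]))
E
```

```text
(no output)
```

View pics/mosaic.png

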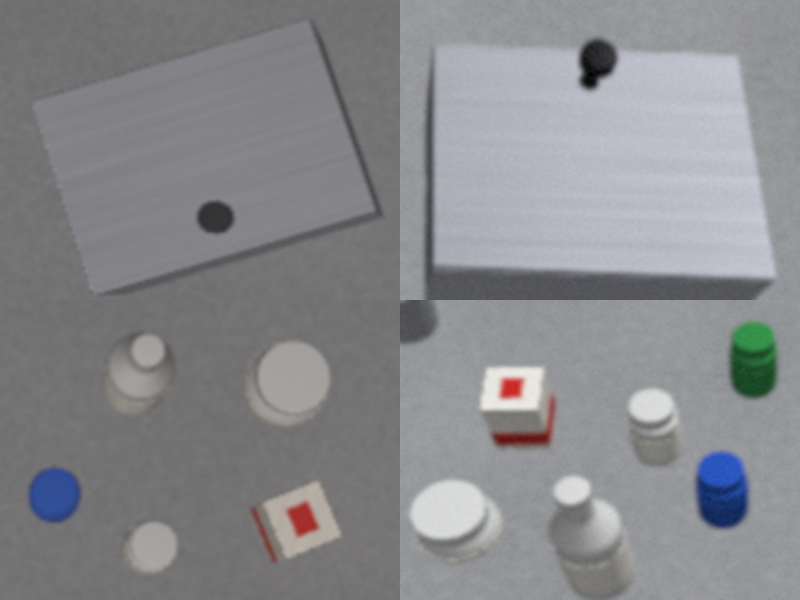

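View pics/t_box.png

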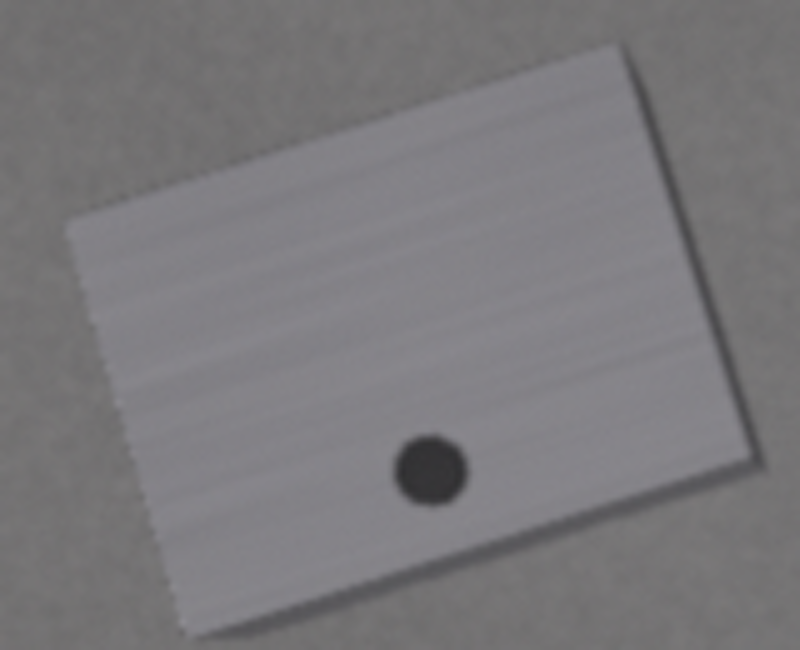

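View pics/s_box.png

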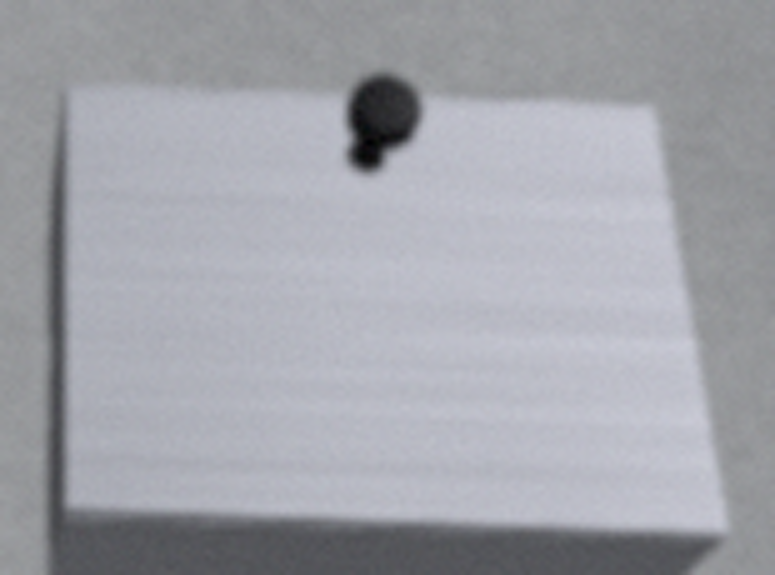

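```bash
python3 - <<'E'
from h import *
a=r.snapshot("top");b=r.snapshot("scene")
T=lambda x,y:(95+x/5-.4,130+y/5-.4)
S=lambda x,y:(295+x/5-.4,195+y/5-.4)
for n,p,q in(("hinge+y",T(66,222),S(727,530)),("hinge-y",T(620,45),S(67,510)),("front-y",T(753,458),S(67,92)),("front+y",T(190,637),S(655,106)),("knob",T(431,470),S(385,110))):
    P,e=tri(a,p,b,q); print(n,P.round(1),round(e,1),"top@z99",onz(a,p,103).round(1))
# bottle cap
for n,s,roi in(("top",a,(310,210,345,250)),("scene",b,(222,180,252,222))):
    x0,y0,x1,y1=roi; g=s["pixels"][y0:y1,x0:x1].min(2).astype(np.uint8)
    t,m=cv2.threshold(g,0,255,cv2.THRESH_OTSU); 
    c=max(cv2.findContours(m,0,2)[0],key=cv2.contourArea); x,y,w,h=cv2.boundingRect(c);print(n,t,x+x0,y+y0,w,h,np.array(cv2.minEnclosingCircle(c)[0])+[x0,y0])
# cap top: scene crop px mosaic (652,407)-> crop
s_cap=(140+(652-400)*155/400,145+(407-300)*130/300)
t_cap=(265+150*160/400,130+(545-300)*120/300)
print(s_cap,t_cap,tri(a,t_cap,b,s_cap),onz(a,t_cap,80),onz(b,s_cap,80))
E
```

```text
hinge+y [572.2 283.2 101.6] 0.8 top@z99 [572.  282.3 103. ]
hinge-y [639.5  55.6  95.9] 1.6 top@z99 [638.1  54.1 103. ]
front-y [467.8   4.9  93.4] 1.4 top@z99 [467.3   3.6 103. ]
front+y [401.7 233.8 101.8] 2.9 top@z99 [401.8 231.9 103. ]
knob [463.8 127.7 139.7] 1.2 top@z99 [466.2 133.7 103. ]
top 135.0 316 219 20 20 [325.5 228.5]
scene 174.0 229 183 19 19 [238.  192.5]
(237.65, 191.36666666666667) (325.0, 228.0) (array([ 450.60595046, -159.53974953,   70.73273187]), np.float64(0.6277128449545558)) [ 450.04519603 -158.42391717   80.        ] [ 456.32149473 -156.70668617   80.        ]
```

View pics/t_bot.png

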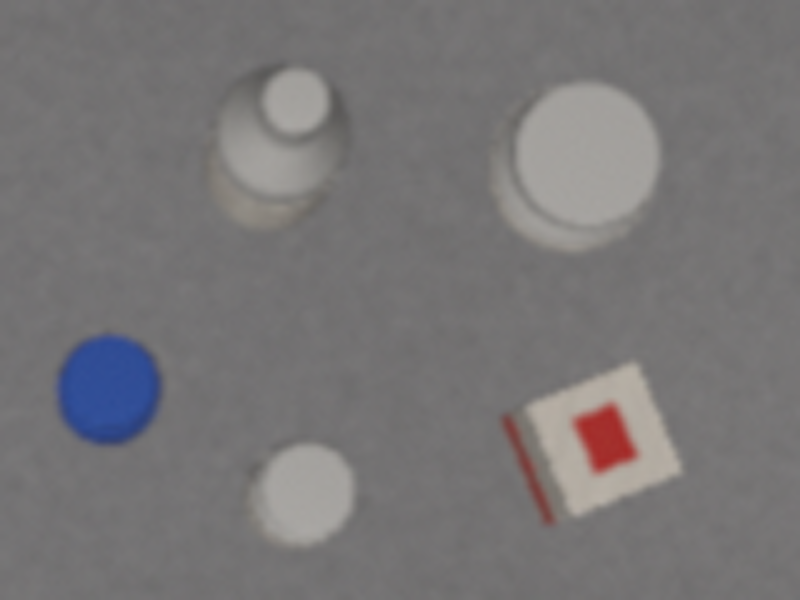

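View pics/s_bot.png

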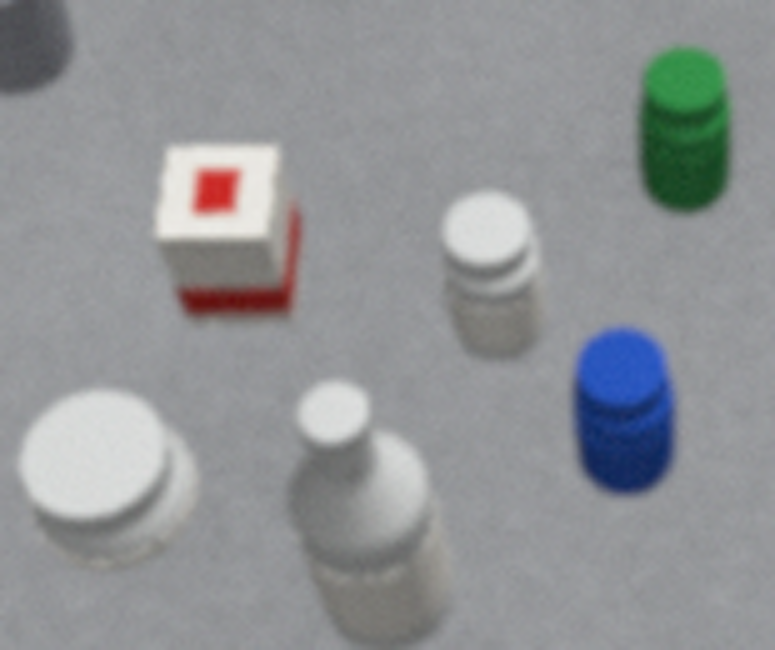

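```bash
python3 - <<'E'
from h import *
a=r.snapshot("top");b=r.snapshot("scene")
p=(326.4,228.2);q=(237,190.6)
print(tri(a,p,b,q),onz(a,p,80),onz(b,q,80))
for n,p in(("blue",(287,208)),("green",(301,281)),("tall",(324,150)),("carton",(386,217))): print(n,onz(a,p,{"tall":165}.get(n,78)).round())
# predicted knob/corners check from box model
y=np.radians(16.3);c=np.array([520.3,144.4,0]);
X=np.array([np.cos(y),np.sin(y),0]);Y=np.array([-np.sin(y),np.cos(y),0])
for u,v,z in((-60,0,138.5),(90,120,103.5),(90,-120,103.5),(-90,-120,103.5),(-90,120,103.5)):
    P=c+X*u+Y*v+[0,0,z]; print(P.round(1),proj(a,P).round(1),proj(b,P).round(1))
E
```

```text
(array([ 449.87803554, -161.85426001,   71.65660207]), np.float64(0.39847945295817994)) [ 449.54996078 -161.28031288   80.        ] [ 454.89945387 -158.81412104   80.        ]
blue [494. -82.  78.]
green [ 344. -106.   78.]
tall [ 596. -155.  165.]
carton [ 469. -285.   78.]
[462.7 127.6 138.5] [180.7 224.2] [371.2 216.4]
[573.  284.8 103.5] [106.5 173.5] [441.  300.9]
[640.4  54.5 103.5] [218.3 137.5] [307.1 295.4]
[467.6   4.  103.5] [245.  221.1] [307.6 210.2]
[400.2 234.3 103.5] [131.4 257.8] [425.5 214.8]
```

>>> drive_tool([
  [[23, -33, 0], 4],
  [[46, -66, 0], 8],
  [[69, -99, 0], 12],
  [[92, -132, 0], 16],
  [[115, -165, 0], 20],
  [[138, -198, 0], 24],
  [[161, -231, 0], 28],
  [[184, -264, 0], 30.7],
], fingers=70, squeeze=25)

```text
time: 1.07
tool_pos: [334.1, 315.4, 253.6]
tcp_rot: [180.0, 0.0, -163.5]
ft_force: [-0.4, 0.4, 0.6]
finger_gap: 69.7
```

>>> drive_tool([
  [[22, -32, -4], 0],
  [[44, -64, -12], 0],
  [[66, -96, -20], 0],
  [[88, -128, -30], 0],
  [[110, -160, -40], 0],
  [[129.5, -189.5, -53], 0],
  [[129.5, -189.5, -53], 0],
  [[129.5, -189.5, -53], 0],
])

```text
time: 1.73
tool_pos: [463.1, 125.8, 199.4]
tcp_rot: [180.0, -0.1, -164.0]
ft_force: [-0.4, -0.1, 0.4]
finger_gap: 70.4
```

```bash
python3 - <<'E'
from h import *
print(r.sense()["tool_pos"],r.sense()["tcp_rot"])
o=[]
for n,(x,y,w,h) in(("top",(110,150,160,120)),("scene",(290,120,160,120))):
    s=r.snapshot(n); o.append(cv2.resize(s["pixels"][y:y+h,x:x+w,::-1],(400,300)))
cv2.imwrite("pics/a1.png",np.hstack(o))
E
```

```text
[463.08645967 125.81545631 199.35611398] [ 1.79984864e+02 -1.08484743e-01 -1.63951049e+02]
```

View pics/a1.png

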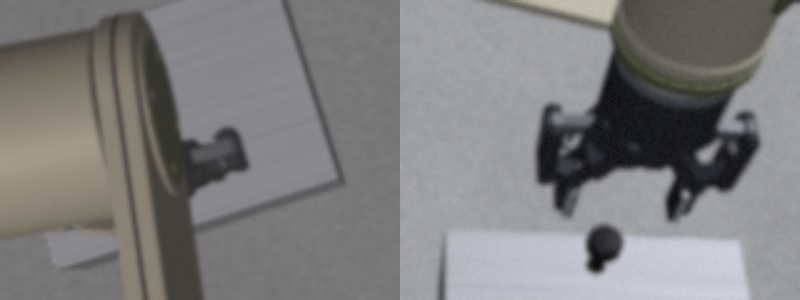

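The scene view shows the open fingers straddling the knob (crop (604,240)), so I'll descend and pinch.

>>> drive_tool([
  [[0, 1, -25], 0],
  [[0, 1, -45], 0],
  [[0, 1, -58], 0],
  [[0, 1, -58], 0],
  [[0, 1, -58], 0],
  [[0, 1, -58], 0],
  [[0, 1, -58], 0],
  [[0, 1, -58], 0],
])

```text
time: 2.5
tool_pos: [463.8, 129.0, 143.8]
tcp_rot: [-180.0, 0.1, -163.7]
ft_force: [-0.1, 0.2, 0.8]
finger_gap: 69.6
```

>>> drive_tool([
  [[0, 0, 0], 0],
  [[0, 0, 0], 0],
  [[0, 0, 0], 0],
  [[0, 0, 0], 0],
  [[0, 0, 0], 0],
  [[0, 0, 0], 0],
  [[0, 0, 0], 0],
  [[0, 0, 0], 0],
], fingers=15, squeeze=25)

```text
time: 3.17
tool_pos: [463.6, 126.6, 142.5]
tcp_rot: [-179.8, -0.0, -163.8]
ft_force: [2.5, -10.6, 1.5]
finger_gap: 26.6
```

```bash
python3 - <<'E'
import numpy as np
for t in np.arange(0,1.56,.1):
    d=150*(1-np.cos(t))+43*np.sin(t);z=150*np.sin(t)+43*(np.cos(t)-1)
    print(round(t,2),round(d*.96,1),round(d*.281-1.5,1),round(z,1))
E
```

```text
0.0 0.0 -1.5 0.0
0.1 4.8 -0.1 14.8
0.2 11.1 1.7 28.9
0.3 18.6 4.0 42.4
0.4 27.4 6.5 55.0
0.5 37.4 9.5 66.6
0.6 48.5 12.7 77.2
0.7 60.5 16.2 86.5
0.8 73.3 20.0 94.6
0.9 86.8 23.9 101.2
1.0 100.9 28.0 106.5
1.1 115.5 32.3 110.2
1.2 130.3 36.6 112.4
1.3 145.3 41.0 113.0
1.4 160.2 45.4 112.1
1.5 175.0 49.7 109.7
```

>>> drive_tool([
  [[2, -0.8, 7], 0],
  [[4.8, -0.1, 14.8], 0],
  [[11.1, 1.7, 28.9], 0],
  [[18.6, 4, 42.4], 0],
  [[27.4, 6.5, 55], 0],
  [[37.4, 9.5, 66.6], 0],
  [[48.5, 12.7, 77.2], 0],
  [[48.5, 12.7, 77.2], 0],
])

```text
time: 3.83
tool_pos: [513.3, 141.1, 221.1]
tcp_rot: [-179.9, 0.1, -163.8]
ft_force: [-1.6, -4.6, 4.2]
finger_gap: 26.2
```

```bash
python3 - <<'E'
from h import *
print(r.sense()["ft_force"],r.sense()["tool_pos"])
s=r.snapshot("scene"); cv2.imwrite("pics/a2.png",s["pixels"][:,:,::-1])
E
```

```text
[-1.64803752 -4.59271579  4.21662661] [513.30728272 141.1012678  221.07187525]
```

View pics/a2.png

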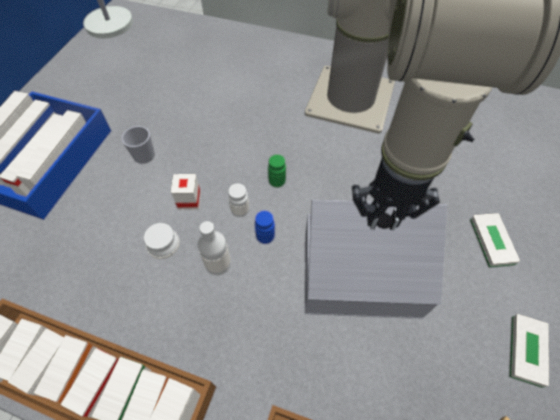

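```bash
cat >> h.py <<'E'
_y=np.radians(16.3);BX=np.array([np.cos(_y),np.sin(_y),0]);BY=np.array([-np.sin(_y),np.cos(_y),0]);BC=np.array([520.3,144.4,0])
H=BC+90*BX+[0,0,95.5]
def lidpt(t,along,lat,up):
    return H+along*(-np.cos(t)*BX+np.sin(t)*np.array([0,0,1]))+up*(np.sin(t)*BX+np.cos(t)*np.array([0,0,1]))+lat*BY
E
python3 - <<'E'
from h import *
s=r.snapshot("scene")
for t in(0,.3,.5,.6,.7):print(t,[proj(s,lidpt(t,180,l,8)).round(0) for l in(-120,120)])
E
```

```text
0 [array([308., 210.]), array([425., 215.])]
0.3 [array([309., 200.]), array([435., 205.])]
0.5 [array([311., 198.]), array([443., 203.])]
0.6 [array([311., 198.]), array([447., 203.])]
0.7 [array([312., 199.]), array([451., 204.])]
```

The lid follows: its front corners at (312,201) and (444,206) match about 0.55 rad. I'll carry on along the arc.

>>> drive_tool([
  [[12, 3.5, 9.3], 0],
  [[24.8, 7.3, 17.4], 0],
  [[38.3, 11.2, 24], 0],
  [[52.4, 15.3, 29.3], 0],
  [[67, 19.6, 33], 0],
  [[81.8, 23.9, 35.2], 0],
  [[96.8, 28.3, 35.8], 0],
  [[96.8, 28.3, 35.8], 0],
])

```text
time: 4.6
tool_pos: [609.7, 169.5, 255.3]
tcp_rot: [-180.0, 0.1, -163.8]
ft_force: [2.7, -2.8, 5.3]
finger_gap: 26.3
```

>>> drive_tool([
  [[7.5, 2.2, -0.4], 0],
  [[14.9, 4.4, -0.9], 0],
  [[22.3, 6.5, -2], 0],
  [[29.7, 8.7, -3.3], 0],
  [[29.7, 8.7, -3.3], 0],
  [[29.7, 8.7, -3.3], 0],
  [[29.7, 8.7, -3.3], 0],
  [[29.7, 8.7, -3.3], 0],
])

```text
time: 5.27
tool_pos: [638.2, 177.9, 252.0]
tcp_rot: [-180.0, 0.0, -163.7]
ft_force: [3.7, -4.0, 2.8]
finger_gap: 26.7
```

Lid is at about 1.5 rad. Opening the fingers, then straight up.

>>> drive_tool([
  [[0, 0, 0], 0],
  [[0, 0, 0], 0],
  [[0, 0, 0], 0],
  [[0, 0, 0], 0],
  [[0, 0, 0], 0],
  [[0, 0, 20], 0],
  [[0, 0, 50], 0],
  [[0, 0, 80], 0],
], fingers=70)

```text
time: 5.93
tool_pos: [637.1, 178.3, 331.2]
tcp_rot: [180.0, -0.2, -163.7]
ft_force: [2.4, -0.1, 0.7]
finger_gap: 69.9
```

```bash
python3 - <<'E'
from h import *
print(r.sense()["ft_force"],r.sense()["tool_pos"])
for n in("scene","top"):
    s=r.snapshot(n); cv2.imwrite(f"pics/a3{n}.png",s["pixels"][:,:,::-1])
E
```

```text
[ 2.42017867 -0.07333089  0.73883987] [637.06748634 178.31060406 331.23526945]
```

View pics/a3scene.png

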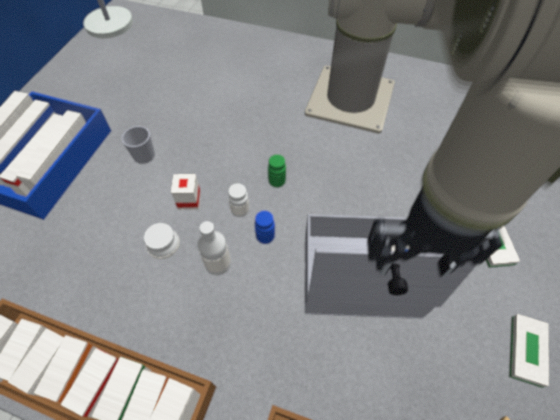

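View pics/a3top.png

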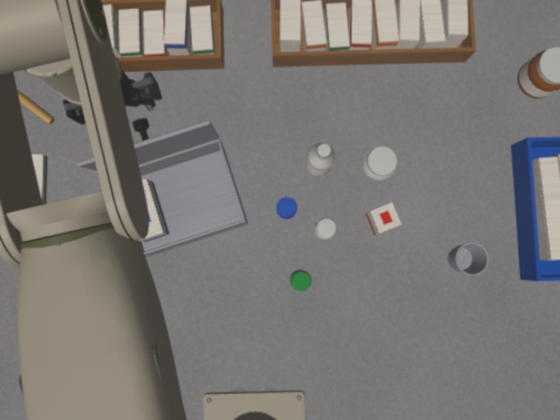

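The lid stands open by itself: the knob is at scene (398,285) and top (142,127), clear of the fingers. The carton is inside at top (150,210). Next is the bottle.

>>> drive_tool([
  [[-18, -34, 0], -7],
  [[-37, -68, 0], -14],
  [[-56, -102, -5], -21],
  [[-75, -136, -10], -28],
  [[-94, -170, -15], -35],
  [[-113, -204, -20], -42],
  [[-131, -238, -25], -49],
  [[-150, -272, -30], -56],
])

```text
time: 6.7
tool_pos: [486.8, -94.8, 301.5]
tcp_rot: [180.0, 0.0, 140.0]
ft_force: [0.3, -0.8, 0.0]
finger_gap: 70.3
```

>>> drive_tool([
  [[-18, -33, -10], -7],
  [[-37, -67, -30], -14],
  [[-37, -67, -60], -21],
  [[-37, -67, -90], -28],
  [[-37, -67, -110], -34],
  [[-37, -67, -130], -34],
  [[-37, -67, -150], -34],
  [[-37, -67, -150], -34],
], fingers=75)

```text
time: 7.37
tool_pos: [448.2, -159.4, 147.3]
tcp_rot: [-179.7, -0.3, 106.3]
ft_force: [-0.6, 0.1, -0.8]
finger_gap: 74.8
```

```bash
python3 - <<'E'
from h import *
print(r.sense()["ft_force"],r.sense()["tool_pos"],r.sense()["tcp_rot"],r.sense()["time"])
o=[]
for n,(x,y,w,h) in(("top",(250,140,160,120)),("scene",(160,100,160,120))):
    s=r.snapshot(n); o.append(cv2.resize(s["pixels"][y:y+h,x:x+w,::-1],(400,300)))
cv2.imwrite("pics/a4.png",np.hstack(o))
E
```

```text
[-0.56544672  0.13278825 -0.83958813] [ 448.23323269 -159.39530336  147.33516183] [-179.70140071   -0.2801147   106.26280204] 7.3667
```

View pics/a4.png

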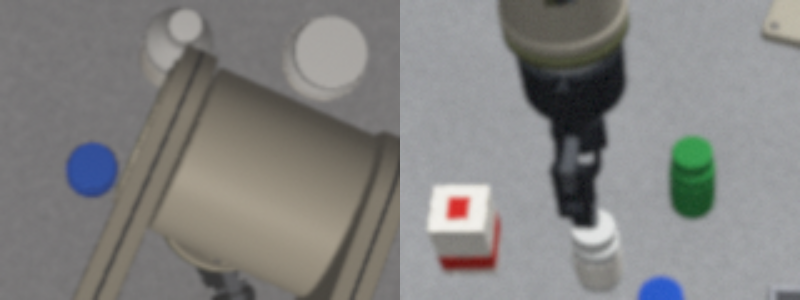

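>>> drive_tool([
  [[0, 0, -25], 0],
  [[0, 0, -50], 0],
  [[0, 0, -75], 0],
  [[0, 0, -95], 0],
  [[0, 0, -102], 0],
  [[0, 0, -102], 0],
  [[0, 0, -102], 0],
  [[0, 0, -102], 0],
])

```text
time: 8.13
tool_pos: [452.6, -161.4, 52.2]
tcp_rot: [179.9, 0.1, 106.3]
ft_force: [-0.4, 0.1, -0.1]
finger_gap: 74.8
```

>>> drive_tool([
  [[0, 0, 0], 0],
  [[0, 0, 0], 0],
  [[0, 0, 0], 0],
  [[0, 0, 0], 0],
  [[0, 0, 0], 0],
  [[0, 0, 0], 0],
  [[0, 0, 0], 0],
  [[0, 0, 0], 0],
], fingers=30, squeeze=30)

```text
time: 8.8
tool_pos: [451.8, -161.1, 51.4]
tcp_rot: [179.9, 0.1, 106.3]
ft_force: [-0.7, 2.0, 7.0]
finger_gap: 42.7
```

```bash
python3 - <<'E'
from h import *
print(r.sense()["ft_force"],r.sense()["tool_pos"],r.sense()["tcp_rot"],r.sense()["time"])
o=[]
for n,(x,y,w,h) in(("top",(250,140,160,120)),("scene",(160,120,160,120))):
    s=r.snapshot(n); o.append(cv2.resize(s["pixels"][y:y+h,x:x+w,::-1],(400,300)))
cv2.imwrite("pics/a5.png",np.hstack(o))
E
```

```text
[-0.68565165  1.99066341  6.95827039] [ 451.83515094 -161.12852733   51.35099331] [1.79918937e+02 7.61417008e-02 1.06273148e+02] 8.8
```

View pics/a5.png

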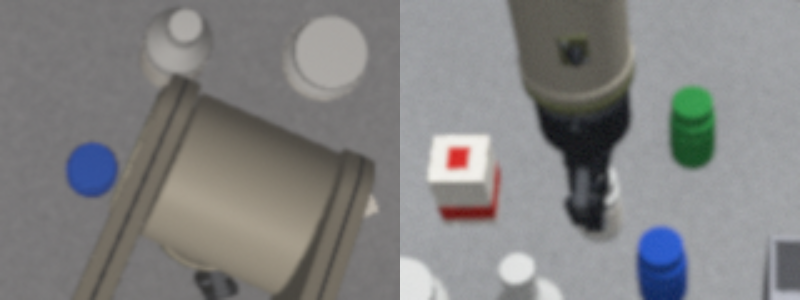

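Gap 42.7 mm means the fingers hold the 44 mm body. Lifting and carrying it over the box to (522,103).

>>> drive_tool([
  [[0, 0, 20], 0],
  [[0, 0, 50], 0],
  [[0, 0, 85], 0],
  [[0, 0, 120], 0],
  [[0, 0, 140], 0],
  [[5, 20, 140], 0],
  [[14, 50, 140], 0],
  [[23, 85, 140], 0],
])

```text
time: 9.57
tool_pos: [474.5, -76.0, 191.3]
tcp_rot: [179.9, 0.1, 106.1]
ft_force: [0.8, 1.1, -0.8]
finger_gap: 43.1
```

>>> drive_tool([
  [[8, 30, 0], 0],
  [[16, 60, 0], 0],
  [[24, 90, 0], 0],
  [[32, 120, 0], 0],
  [[40, 150, 0], 0],
  [[46, 170, 0], 0],
  [[48, 179, 0], 0],
  [[48, 179, 0], 0],
])

```text
time: 10.23
tool_pos: [522.0, 105.0, 190.0]
tcp_rot: [180.0, -0.0, 106.4]
ft_force: [-0.1, 0.1, -0.5]
finger_gap: 42.6
```

```bash
python3 - <<'E'
from h import *
print(r.sense()["ft_force"],r.sense()["tool_pos"],r.sense()["tcp_rot"],r.sense()["finger_gap"])
o=[]
for n,(x,y,w,h) in(("top",(90,100,200,150)),("scene",(240,120,200,150))):
    s=r.snapshot(n); o.append(cv2.resize(s["pixels"][y:y+h,x:x+w,::-1],(400,300)))
cv2.imwrite("pics/a6.png",np.hstack(o))
E
```

```text
[-0.09360954  0.09806129 -0.47992031] [522.01484355 104.992686   190.04528371] [ 1.79999805e+02 -1.96656867e-02  1.06417740e+02] 42.58263812050848
```

View pics/a6.png

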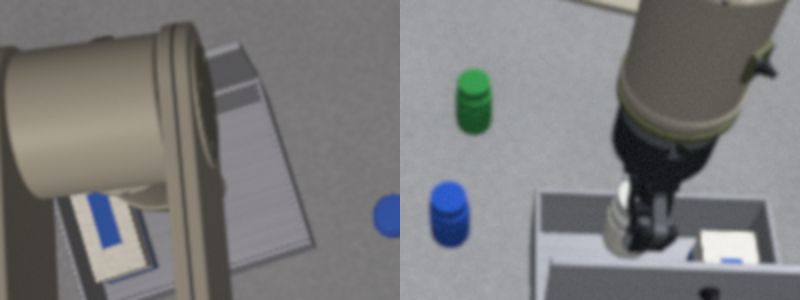

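The bottle is in the grip over the free part of the box, with the carton at the top crop (120,235). Lowering it.

>>> drive_tool([
  [[0, 0, -20], 0],
  [[0, 0, -45], 0],
  [[0, 0, -70], 0],
  [[0, 0, -95], 0],
  [[0, 0, -115], 0],
  [[0, 0, -127], 0],
  [[0, 0, -130], 0],
  [[0, 0, -130], 0],
])

```text
time: 11.0
tool_pos: [521.4, 102.3, 59.5]
tcp_rot: [-179.9, -0.0, 106.2]
ft_force: [0.2, -0.6, 0.2]
finger_gap: 43.2
```

>>> drive_tool([
  [[0, 0, -1], 0],
  [[0, 0, -2], 0],
  [[0, 0, -3], 0],
  [[0, 0, -4], 0],
  [[0, 0, -4], 0],
  [[0, 0, -4], 0],
  [[0, 0, -4], 0],
  [[0, 0, -4], 0],
])

```text
time: 11.67
tool_pos: [522.3, 103.4, 56.4]
tcp_rot: [180.0, 0.0, 106.3]
ft_force: [0.2, -0.4, 1.8]
finger_gap: 43.0
```

Touching down lightly. One more millimetre, then release.

>>> drive_tool([
  [[0, 0, -0.5], 0],
  [[0, 0, -1], 0],
  [[0, 0, -1], 0],
  [[0, 0, -1], 0],
  [[0, 0, -1], 0],
  [[0, 0, -1], 0],
  [[0, 0, -1], 0],
  [[0, 0, -1], 0],
])

```text
time: 12.33
tool_pos: [522.4, 103.4, 56.3]
tcp_rot: [180.0, 0.0, 106.3]
ft_force: [-3.6, 0.6, 12.2]
finger_gap: 43.1
```

>>> drive_tool([
  [[0, 0, 0], 0],
  [[0, 0, 0], 0],
  [[0, 0, 0], 0],
  [[0, 0, 0], 0],
  [[0, 0, 0], 0],
  [[0, 0, 0], 0],
  [[0, 0, 0], 0],
  [[0, 0, 0], 0],
], fingers=68)

```text
time: 13.0
tool_pos: [521.9, 103.3, 54.9]
tcp_rot: [-180.0, -0.0, 106.3]
ft_force: [0.3, -0.6, 0.1]
finger_gap: 67.9
```

>>> drive_tool([
  [[0, 0, 15], 0],
  [[0, 0, 40], 0],
  [[0, 0, 70], 0],
  [[0, 0, 100], 0],
  [[0, 0, 140], 0],
  [[0, 0, 180], 0],
  [[0, 0, 220], 0],
  [[0, 0, 260], 0],
])

```text
time: 13.67
tool_pos: [521.5, 103.3, 317.0]
tcp_rot: [180.0, 0.0, 106.3]
ft_force: [1.4, 0.9, 0.4]
finger_gap: 68.1
```

```bash
python3 - <<'E'
from h import *
print(r.sense()["ft_force"],r.sense()["tool_pos"],r.sense()["tcp_rot"],r.sense()["finger_gap"])
o=[]
for n,(x,y,w,h) in(("top",(90,100,200,150)),("scene",(270,180,200,150))):
    s=r.snapshot(n); o.append(cv2.resize(s["pixels"][y:y+h,x:x+w,::-1],(400,300)))
cv2.imwrite("pics/a7.png",np.hstack(o))
E
```

```text
[1.36199674 0.93245076 0.38567065] [521.53303855 103.26748059 317.01292531] [1.79989068e+02 1.88014712e-03 1.06274335e+02] 68.08762015261492
```

View pics/a7.png

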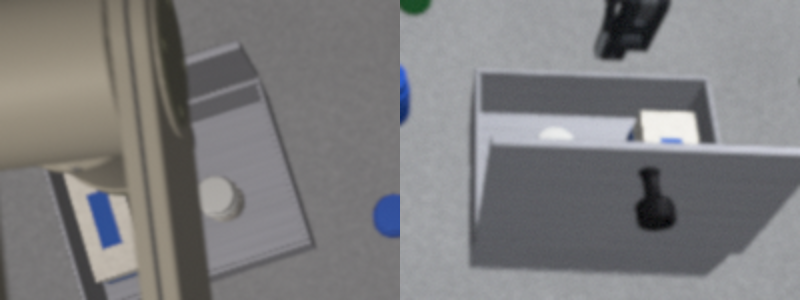

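The bottle stands upright in the box (top crop (218,195)), apart from the carton. Next, the lid angle from the knob pixel.

```bash
python3 - <<'E'
from h import *
s=r.snapshot("scene");x0,y0=375,255
g=s["pixels"][y0:305,x0:420].max(2); ys,xs=np.nonzero(g<45); print(len(xs),xs.mean()+x0,ys.mean()+y0,ys.max()+y0)
for t in(1.3,1.4,1.5,1.6):print(t,proj(s,lidpt(t,150,0,43)).round(1),lidpt(t,150,0,43).round(1),[proj(s,lidpt(t,180,l,8)).round(0) for l in(-120,120)])
E
```

```text
306 396.0065359477124 282.73856209150324 294
1.3 [395.4 265.7] [607.9 170.  251.5] [array([315., 231.]), array([476., 237.])]
1.4 [396.5 275.9] [622.9 174.4 250.6] [array([315., 241.]), array([480., 247.])]
1.5 [397.3 286.6] [637.7 178.7 248.2] [array([315., 252.]), array([483., 258.])]
1.6 [397.8 297.7] [652.1 183.  244.2] [array([315., 263.]), array([486., 270.])]
```

>>> drive_tool([
  [[20, 13, 17], 7],
  [[40, 26, 17], 14],
  [[60, 39, 17], 21],
  [[80, 52, 17], 28],
  [[100, 65, 17], 35],
  [[116, 75, 17], 42],
  [[116, 75, 17], 49],
  [[116, 75, 17], 56],
], fingers=70)

```text
time: 14.48
tool_pos: [638.0, 178.8, 328.8]
tcp_rot: [-179.9, -0.2, 162.7]
ft_force: [0.4, -0.1, -0.3]
finger_gap: 70.2
```

>>> drive_tool([
  [[0, 0, 0], 7],
  [[0, 0, 0], 14],
  [[0, 0, 0], 21],
  [[0, 0, 0], 28],
  [[0, 0, 0], 34],
  [[0, 0, 0], 34],
  [[0, 0, 0], 34],
  [[0, 0, 0], 34],
])

```text
time: 15.15
tool_pos: [637.7, 178.2, 331.0]
tcp_rot: [180.0, -0.1, -163.9]
ft_force: [0.3, -0.3, 0.6]
finger_gap: 69.9
```

```bash
python3 - <<'E'
from h import *
print(r.sense()["ft_force"],r.sense()["tool_pos"],r.sense()["tcp_rot"],r.sense()["finger_gap"])
o=[]
for n,(x,y,w,h) in(("top",(60,60,200,150)),("scene",(300,180,200,150))):
    s=r.snapshot(n); o.append(cv2.resize(s["pixels"][y:y+h,x:x+w,::-1],(400,300)))
cv2.imwrite("pics/a8.png",np.hstack(o))
E
```

```text
[ 0.25054062 -0.26875726  0.57204345] [637.74282997 178.24452561 330.99918266] [ 1.79993812e+02 -7.75212181e-02 -1.63934150e+02] 69.87115823286378
```

View pics/a8.png

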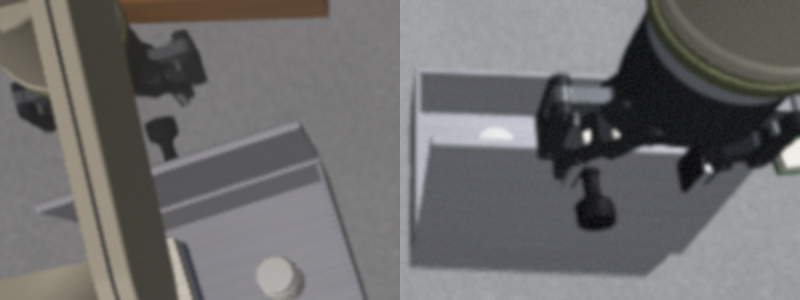

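The knob head at scene row about 285 puts the lid at 1.49 rad, as it was left. Regrasping.

>>> drive_tool([
  [[0, 0, -25], 0],
  [[0, 0, -50], 0],
  [[0, 0, -70], 0],
  [[0, 0, -80], 0],
  [[0, 0, -80], 0],
  [[0, 0, -80], 0],
  [[0, 0, -80], 0],
  [[0, 0, -80], 0],
])

```text
time: 15.92
tool_pos: [638.9, 178.5, 254.4]
tcp_rot: [-180.0, 0.2, -163.7]
ft_force: [0.5, 0.0, 0.7]
finger_gap: 70.3
```

>>> drive_tool([
  [[0, 0, 0], 0],
  [[0, 0, 0], 0],
  [[0, 0, 0], 0],
  [[0, 0, 0], 0],
  [[0, 0, 0], 0],
  [[0, 0, 0], 0],
  [[0, 0, 0], 0],
  [[0, 0, 0], 0],
], fingers=15, squeeze=25)

```text
time: 16.58
tool_pos: [638.3, 177.9, 252.7]
tcp_rot: [-180.0, 0.1, -163.7]
ft_force: [0.4, -4.3, 4.9]
finger_gap: 26.8
```

>>> drive_tool([
  [[-7.5, -2.2, 1.3], 0],
  [[-14.8, -4.3, 2.4], 0],
  [[-29.7, -8.7, 3.3], 0],
  [[-44.7, -13.1, 2.7], 0],
  [[-59.5, -17.4, 0.5], 0],
  [[-74.1, -21.7, -3.2], 0],
  [[-88.2, -25.8, -8.5], 0],
  [[-101.7, -29.7, -15.1], 0],
])

```text
time: 17.25
tool_pos: [536.3, 147.9, 236.8]
tcp_rot: [-179.9, 0.1, -163.8]
ft_force: [5.7, -4.5, -3.5]
finger_gap: 26.7
```

>>> drive_tool([
  [[-12.8, -3.8, -8.1], 0],
  [[-24.8, -7.3, -17.4], 0],
  [[-35.9, -10.5, -28], 0],
  [[-45.9, -13.5, -39.6], 0],
  [[-54.7, -16, -52.2], 0],
  [[-62.2, -18.3, -65.7], 0],
  [[-65.4, -19.2, -72.8], 0],
  [[-68.5, -20.1, -79.8], 0],
])

```text
time: 17.92
tool_pos: [467.7, 127.7, 156.4]
tcp_rot: [-179.9, 0.0, -163.8]
ft_force: [3.9, -5.5, 0.4]
finger_gap: 27.1
```

>>> drive_tool([
  [[-1.5, -0.4, -4], 0],
  [[-3, -0.9, -8], 0],
  [[-4, -1.2, -12], 0],
  [[-4.8, -1.4, -15], 0],
  [[-4.8, -1.4, -16], 0],
  [[-4.8, -1.4, -16], 0],
  [[-4.8, -1.4, -16], 0],
  [[-4.8, -1.4, -16], 0],
])

```text
time: 18.58
tool_pos: [463.3, 126.4, 142.4]
tcp_rot: [-179.9, 0.0, -163.7]
ft_force: [-6.1, -7.6, 13.1]
finger_gap: 26.9
```

```bash
python3 - <<'E'
from h import *
s=r.snapshot("scene"); cv2.imwrite("pics/a9.png",cv2.resize(s["pixels"][170:320,280:480,::-1],(800,600)))
E
```

```text
(no output)
```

View pics/a9.png

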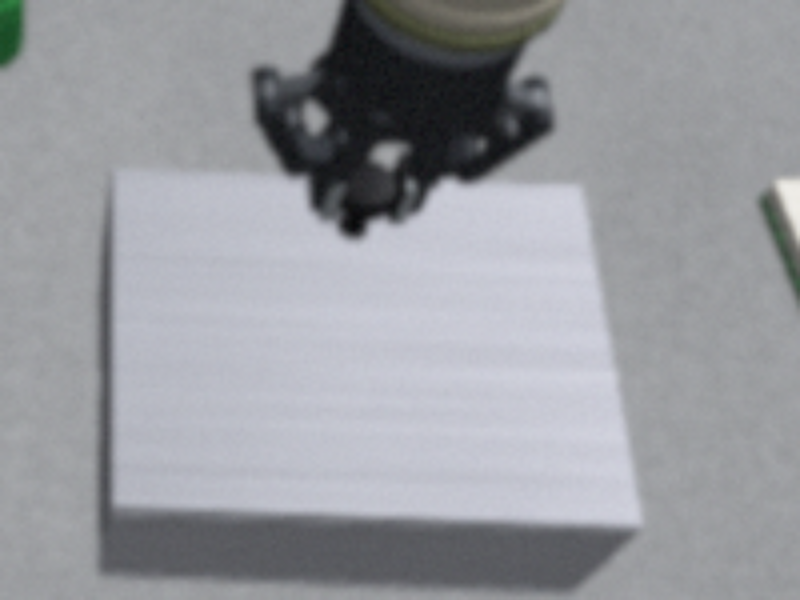

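The view and the 13 N reaction say it is shut: the front corners at scene (308,213) and (425.5,216) match the first picture. Releasing and retreating.

>>> drive_tool([
  [[0, 0, 0], 0],
  [[0, 0, 0], 0],
  [[0, 0, 0], 0],
  [[0, 0, 0], 0],
  [[0, 0, 0], 0],
  [[0, 0, 0], 0],
  [[0, 0, 0], 0],
  [[0, 0, 0], 0],
], fingers=70)

```text
time: 19.3
tool_pos: [462.9, 127.1, 141.0]
tcp_rot: [180.0, -0.0, -163.7]
ft_force: [-0.4, 0.3, -0.8]
finger_gap: 70.3
```

>>> drive_tool([
  [[0, 0, 15], 0],
  [[0, 0, 40], 0],
  [[0, 0, 75], 0],
  [[0, 0, 110], 0],
  [[-10, 10, 130], 0],
  [[-30, 35, 130], 0],
  [[-50, 65, 130], 0],
  [[-60, 100, 130], 0],
])

```text
time: 19.97
tool_pos: [401.9, 227.4, 272.1]
tcp_rot: [180.0, 0.1, -163.8]
ft_force: [0.5, -0.3, -0.8]
finger_gap: 70.1
```

>>> drive_tool([
  [[-20, 30, 0], 0],
  [[-40, 60, 0], 0],
  [[-60, 90, 0], 0],
  [[-80, 120, 0], 0],
  [[-80, 120, 0], 0],
  [[-80, 120, 0], 0],
  [[-80, 120, 0], 0],
  [[-80, 120, 0], 0],
])

```text
time: 20.63
tool_pos: [323.6, 346.4, 271.0]
tcp_rot: [-180.0, 0.0, -163.8]
ft_force: [-0.2, -0.7, 0.3]
finger_gap: 70.1
```

```bash
python3 - <<'E'
from h import *
print(r.sense()["ft_force"],r.sense()["tool_pos"])
o=[]
for n,(x,y,w,h) in(("top",(90,110,200,150)),("scene",(280,180,200,150))):
    s=r.snapshot(n); o.append(cv2.resize(s["pixels"][y:y+h,x:x+w,::-1],(400,300)))
    for t in(0,.07,.15):print(n,t,proj(s,lidpt(t,150,0,43)).round(1),[proj(s,lidpt(t,180,l,8)).round(1) for l in(-120,120)])
cv2.imwrite("pics/a10.png",np.hstack(o))
E
```

```text
[-0.19969891 -0.70695288  0.32461799] [323.55123977 346.36905078 271.0274465 ]
top 0 [180.7 224.2] [array([245. , 221.1]), array([131.4, 257.8])]
top 0.07 [179.2 222.3] [array([244.5, 220.2]), array([129.5, 257.3])]
top 0.15 [177.3 219.5] [array([243.7, 218.6]), array([127.2, 256.3])]
scene 0 [371.2 216.4] [array([307.6, 210.2]), array([425.5, 214.8])]
scene 0.07 [372.5 215.1] [array([308. , 207.4]), array([427.6, 212. ])]
scene 0.15 [374.  214.1] [array([308.5, 204.5]), array([430.1, 209.2])]
```

View pics/a10.png

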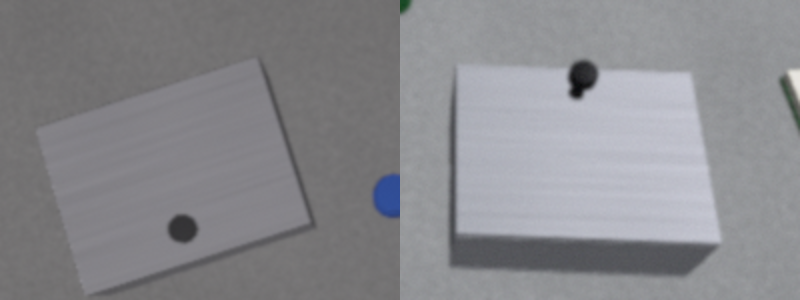

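The lid is shut: the front corners at scene (308.5,213) and (425.5,216.5) are on the closed side of the 0 rad prediction, and the knob is at top (181,224). The arm is clear.

```bash
python3 -c "
from bench import r
print(r.hand_in())"
```

```text
the job is handed in; nothing more can be done
None
```

I opened the lid by its knob to about 1.5 rad and let go, and it stayed there by itself. The small white pill bottle went onto the box floor beside the carton, and I let go of it with the lid open. I then took the knob again, lowered the lid until it pressed on the rim, released it and backed away. The job was handed in at about 20.7 s of the 72 s allowed, with no verdict reported.

- **Bottle:** after release it stood upright in the free part of the box, apart from the carton. It could not be seen once the lid was shut.
- **Lid:** pressing it shut gave about 13 N of reaction. The front corners then sat within about a pixel of the first picture and about 2–3 px to the closed side of the 0 rad prediction.
- **Robot:** the wrist force was under 1 N and the fingers were clear.
- **Disagreement:** bottle-cap height by two views came out at about 72 mm, against the stated 80 mm. I used the top view's position, and the grasp closed at 43 mm on the 44 mm body, as expected.

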